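Fit spacer, seal ring and keyed shaft to a bench mill drive, and hold the shaft home

TASK

Build up the bench mill drive: thread the dark steel spacer ring down over the upright hub until it lies on the housing, then the orange seal ring down on top of it, letting go of each. Then take the keyed shaft by its blue head from its stand, lower it into the hub, turn it until its key slips into the keyway, and keep pushing against the ejector spring until its flange is fully home on the hub. Finish holding: still gripping the blue head and pressing the shaft home, as if a colleague were about to tighten the clamp; leave the bottle, the jar and the stopper alone.

Things in the scene. Friction and masses are not known exactly. Their poses are not given: they have to be found in the camera images.
- drive: Fixed white drive housing, 150x150 mm, flat grey top 40 mm above its origin (centre of its underside, on the worktop). A steel hub, 32 mm outside diameter, 50 mm high, stands upright on the middle of the top. The housing's own -x side bears a black knob, and a red mark line on the top points to that side.
- hub_mouth (a point): Centre of the hub's top face, on the hub axis, 90 mm above the worktop; axes as the housing's. Round bore of 16.4 mm diameter, open at the top. The hub is braked and does not turn.
- keyway (a point): Nominal place of the keyway at the hub's top face, 10 mm from the axis on the housing's -x side. The keyway (slot 8.5 mm wide, out to 12.3 mm from the axis, the hub's whole length) is really at any angle within 0.3 rad either way of here about the hub axis; the true angle is not reported: see the slot from above (red dot beside it) or feel for it.
- ejector_rest (a point): In the bore on the hub axis, 30 mm below the mouth: where the top of the brass spring ejector rests when free. It can be pressed down 12 mm, beginning at 2.5 N and reaching 6 N, and lifts the shaft again if that is not held down.
- spacer: Loose dark steel ring, 54 mm outside, 37 mm bore, 16 mm high, lying flat; origin at the centre of its underside. Fully home when its underside lies on the housing top.
- seal: Loose orange ring of the same size as the spacer (54 mm outside, 37 mm bore, 16 mm high), lying flat; origin at the centre of its underside. Fully home when it lies on the spacer, underside 16 mm above the housing top.
- stand: Fixed grey block, 80x80x52 mm, with a plain round hole of 26 mm diameter in which the shaft hangs by its flange; origin at the centre of its underside.
- shaft: Loose keyed shaft, about 0.12 kg, upright in the stand. Origin at the centre of its lower end, z up along it. Below its flange it is 14 mm in diameter and 42 mm long, with a tapered tip. Flange 40 mm diameter, from 42 to 48 mm above the origin. Home: flange on the hub's top face, origin 42 mm below the hub's mouth (it may sink 1 mm more when pressed).
- shaft_key (a point): Outer face of the brass key, on the shaft's own -x side, 11 mm from its axis, 24 mm above its lower end. Key 6 mm wide, from 12 mm to 36 mm above the lower end: the lowest 12 mm are a plain pilot that enters the bore before the key meets the hub.
- shaft_head (a point): Grip point on the shaft's axis, 68 mm above its lower end, in the blue head: 34 mm along the shaft's x, 24 mm along y (grip across y), from 48 to 83 mm above the lower end. A white line on its top points to the key.
- indicator: Bystander: small brown bottle with black cap, 34 mm diameter, 61 mm high; origin at the centre of its underside.
- powder_jar: Bystander: jar with white lid, 56 mm diameter, 63 mm high; origin at the centre of its underside.
- stopper: Bystander: grey rubber stopper, 34 mm diameter, 24 mm high; origin at the centre of its underside.
Not all that is in view belongs to the job. Of the things that look like the seal, take the one that is farthest from the robot's base at the start.

How it is judged:
By the outcome, as a careful person would: the job done as asked, in the order asked, and still so for the second after the job is handed in, while the arm keeps its last pose, push and grip.
It also fails if it takes over 72 s, if anything falls off the work surface, if the arm or the gripper's body presses on something with over 40 N, if the wrist force passes 120 N, or if a joint passes its speed limit or range.

ROBOT

A 6-joint arm with a two-finger parallel gripper is mounted at the origin on a cart in front of the work surface, level with it; the furniture and walls round the work are solid. World frame = base frame: x ahead of the robot, y to its left, z up, the work surface at z = 0. Lengths are in m, angles in rad, forces in N, time in s.
With the tool pointing down it reaches from about 0.275 to 0.825 m from the base axis. Payload 5.2 kg.
Tool frame: the origin (TCP) lies where the fingers leave the gripper's body, on its centre line; the fingertips stand 84 mm ahead of it and the grasp point (between the pads) lies 65 mm ahead of it; z points along the fingers, y is the line along which they close (so a half turn about z gives the same grasp; the last joint's range is limited). The gripper opens to 93 mm and grips with 3 to 60 N. Pads are 15 mm wide; open, the fingers measure 128 mm over their backs; the gripper's body (75 mm by 188 mm) begins 65 mm behind the grasp point.
Start: joints at [-1.352, 0.259, 1.535, -0, 1.348, -0.203], TCP at [0.225, -0.502, 0.303] pointing down, gripper open.
Joint ranges: [-3.14, 3.14], [-0.91, 2.08], [0.19, 2.58], [-1.22, 4.36], [0.22, 2.71], [-3.12, 3.12]. Speed limits (rad/s): [2.57, 2.57, 3.14, 3.14, 3.14, 3.14].

INTERFACE

Orientations are given as a rotation vector (axis times angle).
In Python, from plant import readout, eyes, job_done gives the robot as it stands. The module is installed in compiled form; this text tells all that it offers.
- The arm moves only by the tool carry_out, never from a script. Its argument "steps" is a list of rows, each a list of 5 numbers: the finger opening in cm, from 0 to 9.3, then the shift along the tool's x, y, z in cm, then the turn about the tool's z in rad. In form: [[jaw, x, y, z, turn], ...]. A call has 1 to 8 rows; each row is the pose to reach, as a shift and turn from the pose commanded when the call began, along the tool's axes at that moment; what a row does not reach only later rows make up. A row lasts 1/10 s, in which the tool goes at most 50 mm and 8.59 degrees, less where a joint would pass 70% of its speed; a pose out of reach is approached as far as the arm can. A call with a gripper value outside its range is refused whole. The fingers move at their own pace and stop on an object; "force" is the grip in N (left out, the last holds). Time passes only in rows, so rows that repeat a pose let the fingers close. It gives the time, the measured TCP pose, the force, the opening and the grip force at its end, in the units of the state.
- readout.observe(): the state, without advancing time (a new reading comes with each control period).
- eyes.snapshot(name): name is "scene" or "side" or "wrist"; returns a dict with "pixels" (420x560x3 uint8, red, green, blue), "z_map" (420x560 float32, m along the optical axis (not along the pixel's ray), 0 where there is no reading), "K" (3x3 intrinsics, pixels), "dist" ([k1, k2, p1, p2, k3] as OpenCV has them; the pictures are not rectified), "T" (4x4, takes a point from camera to world coordinates). Camera axes: x right, y down, z forward; pixel columns grow to the right and rows downward; lengths in m; the calibration is good to about 2 mm. A picture is of the moment at which its call begins.
- job_done(): hands the job in; it is judged then, once.
The state is a dict: "clock": time; "joint_positions": joint angles; "dq": joint speeds; "joint_efforts": joint torques, N m; "position": TCP position; "tool_rot": TCP orientation; "wrist_force": force on the tool from outside, world axes, zero at the start; "moment": the same for the moment, N m; "opening": finger opening in m; "finger_force": force on a finger pad.
Only numpy, scipy, OpenCV 4.12 (cv2) and the standard library are available. Lean on these libraries where they do the work, as an engineer would, in place of code of your own. Each camera call takes 0.05 s, during which the arm holds its last target. There are 200 camera calls.

## Working session

There is one attempt and no reset: what is moved stays moved. The work goes in short steps, Python scripts to look and compute and a tool call to move; the robot and the scene stay as the last step left them, time stands still between calls to the robot, and variables do not carry over. Pictures are saved under pics/ and viewed, at most 10 in all, crops included, and the job is handed in when it is done.

Besides the shell and the picture viewer there is one more tool, called after "Request:" by a JSON object that holds its "api" and its "payload". carry_out: Moves the arm, as the interface text tells. Its arguments: {"type":"object","properties":{"steps":{"type":"array","items":{"type":"array","items":{"type":"number"}}},"force":{"type":"number"}},"required":["steps"]}

```bash
mkdir -p pics; cat > h.py <<'E'
import numpy as np, cv2
from plant import readout, eyes
from scipy.spatial.transform import Rotation as R
def snap(n):
    s=eyes.snapshot(n); s['bgr']=cv2.cvtColor(s['pixels'],cv2.COLOR_RGB2BGR); return s
def cloud(s):
    "world point per pixel from depth"
    h,w=s['z_map'].shape; u,v=np.meshgrid(np.arange(w),np.arange(h))
    p=np.stack([u,v],-1).reshape(-1,1,2).astype(np.float64)
    r=cv2.undistortPoints(p,s['K'],np.array(s['dist'])).reshape(h,w,2)
    z=s['z_map'][...,None]; c=np.concatenate([r*z,z],-1)
    return c@s['T'][:3,:3].T+s['T'][:3,3]
def ray(s,uv,z):
    "pixels onto plane of height z"
    r=cv2.undistortPoints(np.array(uv,float).reshape(-1,1,2),s['K'],np.array(s['dist'])).reshape(-1,2)
    d=np.c_[r,np.ones(len(r))]@s['T'][:3,:3].T; o=s['T'][:3,3]
    return o+d*((z-o[2])/d[:,2])[:,None]
def tool():
    o=readout.observe(); return np.array(o['position']),R.from_rotvec(o['tool_rot'])
E
python3 - <<'E'
from h import *
o=readout.observe(); print(o)
print(R.from_rotvec(o['tool_rot']).as_matrix().round(3))
a=[]
for n in ['scene','side','wrist']:
    s=snap(n); cv2.imwrite(f'pics/{n}0.png',s['bgr']); print(n,s['T'].round(3).tolist())
    np.savez(f'{n}0.npz',**{k:v for k,v in s.items()})
E
```

```text
{'clock': 0.0, 'joint_positions': array([-1.35180893e+00,  2.59305189e-01,  1.53606546e+00, -7.22406913e-06,
        1.34799459e+00, -2.02808518e-01]), 'dq': array([ 0.00124757, -0.00078062, -0.00032684,  0.00088422,  0.00067947,
        0.00141651]), 'joint_efforts': array([-1.83208125e-03, -4.37318766e+01, -2.84001321e+01,  7.16071017e-02,
        4.11883788e-02, -1.30401472e-04]), 'position': array([ 0.22509792, -0.5013968 ,  0.301945  ]), 'tool_rot': array([-3.07025171e+00, -6.57286289e-01,  3.35691988e-05]), 'wrist_force': array([-0.73487294,  0.9395606 , -0.69777732]), 'moment': array([-0.07585144,  0.01956118,  0.00229961]), 'finger_force': 0.0, 'opening': 0.09317237531725979}
[[ 0.912  0.409 -0.   ]
 [ 0.409 -0.912  0.002]
 [ 0.    -0.002 -1.   ]]
scene [[-0.691, -0.409, 0.596, 0.039], [-0.723, 0.416, -0.552, 0.458], [-0.022, -0.813, -0.583, 0.548], [0.0, 0.0, 0.0, 1.0]]
side [[1.0, 0.022, 0.004, 0.518], [0.008, -0.544, 0.839, -0.829], [0.021, -0.839, -0.544, 0.596], [0.0, 0.0, 0.0, 1.0]]
wrist [[0.409, -0.885, -0.222, 0.285], [-0.912, -0.397, -0.097, -0.476], [-0.002, 0.242, -0.97, 0.383], [0.0, 0.0, 0.0, 1.0]]
```

View pics/scene0.png

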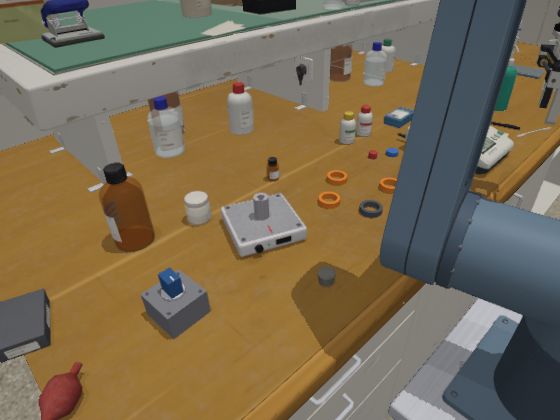

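View pics/side0.png

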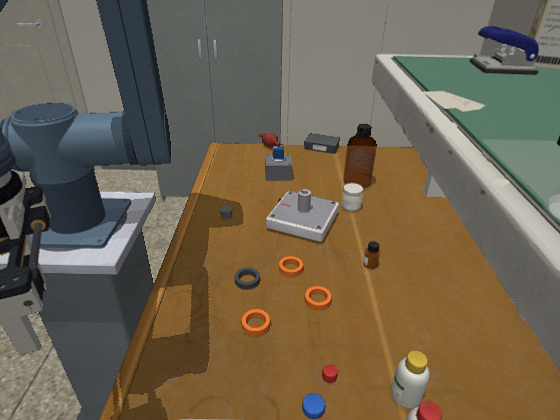

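Scene view: drive at (263,220), stand with blue head at (172,290), dark spacer at (371,208), and three orange rings at (329,200), (337,177) and (390,185). In the side view the rings are at (291,266), (318,297) and (256,321), the spacer at (247,278), the drive at (303,215) and the head at (278,153). Next I measure them.

```bash
cat > m.py <<'E'
from h import *
for n in ['side','scene']:
    s=dict(np.load(f'{n}0.npz')); P=cloud(s); hsv=cv2.cvtColor(s['bgr'],cv2.COLOR_BGR2HSV)
    Z=P[...,2]; ws=(P[...,0]>.15)&(P[...,0]<.95)&(abs(P[...,1])<.7)&(Z>-.01)&(Z<.2)&(s['z_map']>0)
    def comps(mask,lab,mn=40):
        k,L,st,c=cv2.connectedComponentsWithStats((mask&ws).astype(np.uint8))
        for i in range(1,k):
            if st[i,4]<mn: continue
            m=L==i; zt=np.percentile(Z[m],90)
            t=m&(abs(Z-zt)<.003)
            cnt=max(cv2.findContours(m.astype(np.uint8),cv2.RETR_EXTERNAL,cv2.CHAIN_APPROX_NONE)[0],key=len)
            pt=P[t]; (cx,cy),r=cv2.minEnclosingCircle(pt[:,:2].astype(np.float32))
            print(n,lab,c[i].round(),st[i,4],'zt %.3f'%zt,'circ',np.round([cx,cy,r],4), 'radius from base %.3f'%np.hypot(cx,cy))
    H,S,V=[hsv[...,i] for i in range(3)]
    comps((H>=4)&(H<=13)&(S>215)&(V>190)&(Z>.008),'orange')
    comps((V<95)&(S<140)&(Z>.006)&(Z<.022),'dark')
    comps((Z>.083)&(Z<.097)&(S<80),'hubtop',20)
    comps((H>100)&(H<125)&(S>120)&(Z>.05),'blue')
    comps((abs(Z-.04)<.004)&(S<90)&(V>90),'housing top',300)
    comps((abs(Z-.052)<.004)&(S<90),'stand top',100)
    comps(((H<5)|(H>172))&(S>130)&(Z>.033)&(Z<.048),'redmark',4)
E
python3 m.py
```

```text
side dark [331. 149.] 45 zt 0.020 circ [0.6954 0.4747 0.0325] radius from base 0.842
side dark [279. 176.] 122 zt 0.021 circ [0.5089 0.2423 0.0387] radius from base 0.564
side dark [226. 214.] 50 zt 0.020 circ [0.3749 0.0331 0.0135] radius from base 0.376
side dark [247. 278.] 305 zt 0.016 circ [ 0.4488 -0.2031  0.0269] radius from base 0.493
side hubtop [304. 194.] 92 zt 0.090 circ [0.5762 0.0231 0.0177] radius from base 0.577
side blue [278. 152.] 125 zt 0.093 circ [0.5056 0.2813 0.0178] radius from base 0.579
side housing top [303. 212.] 1576 zt 0.041 circ [0.5786 0.021  0.0975] radius from base 0.579
side stand top [278. 161.] 246 zt 0.053 circ [0.5046 0.283  0.0563] radius from base 0.579
side stand top [408. 385.] 112 zt 0.055 circ [ 0.7213 -0.4626  0.0225] radius from base 0.857
side redmark [270. 137.] 85 zt 0.047 circ [0.4721 0.4918 0.0205] radius from base 0.682
scene dark [394. 122.] 100 zt 0.021 circ [ 0.6914 -0.6683  0.0367] radius from base 0.962
scene dark [488. 167.] 92 zt 0.020 circ [ 0.3358 -0.6061  0.0738] radius from base 0.693
scene dark [371. 208.] 226 zt 0.016 
[... 696 characters left out ...]
t 0.094 circ [0.5043 0.2859 0.0178] radius from base 0.580
scene housing top [261. 220.] 2423 zt 0.041 circ [0.5764 0.0272 0.1011] radius from base 0.577
scene stand top [494. 149.] 241 zt 0.055 circ [ 0.3497 -0.6191  0.0802] radius from base 0.711
scene stand top [174. 297.] 1258 zt 0.053 circ [0.5052 0.2858 0.0553] radius from base 0.580
scene redmark [366. 124.] 10 zt 0.045 circ [ 0.7071 -0.5157  0.0109] radius from base 0.875
scene redmark [270. 229.] 7 zt 0.041 circ [0.5312 0.044  0.0099] radius from base 0.533
scene redmark [ 59. 397.] 797 zt 0.047 circ [0.4688 0.4972 0.023 ] radius from base 0.683
scene redmark [ 50. 382.] 30 zt 0.048 circ [0.486  0.5005 0.0101] radius from base 0.698
```

```bash
python3 - <<'E'
from h import *
a=cv2.imread('pics/scene0.png')[150:235,200:420]; b=cv2.imread('pics/side0.png')[130:345,210:390]
a=cv2.resize(a,None,fx=3.5,fy=3.5,interpolation=3)[:, :770]; b=cv2.resize(b,None,fx=1.4,fy=1.4,interpolation=3)
c=np.zeros((600,770,3),np.uint8); c[:a.shape[0]]=a[:,:770]; c[299:299+b.shape[0],:b.shape[1]]=b[:301]
cv2.imwrite('pics/crop1.png',c)
E
```

```text
(no output)
```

View pics/crop1.png

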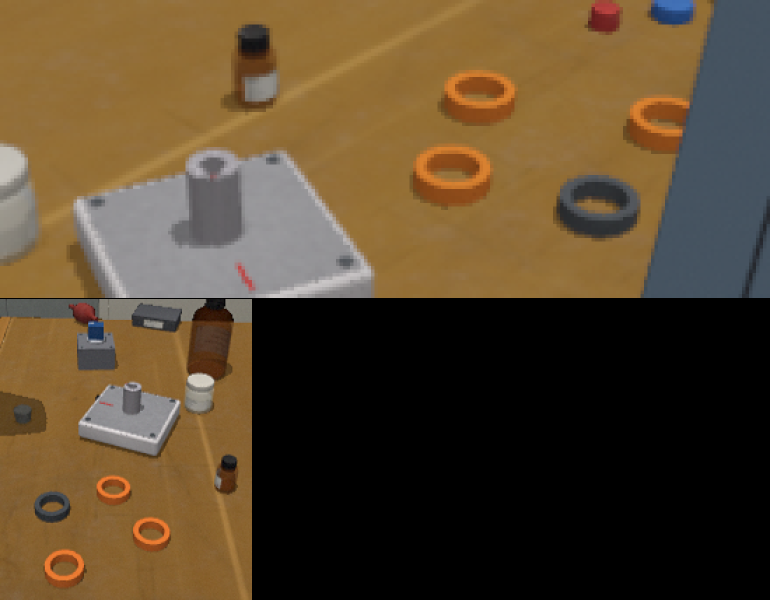

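The crop shows three equal-looking orange rings. My orange mask was too tight, so I'll loosen it and compare their distances from the base.

```bash
cat >> m.py <<'E'
E
python3 - <<'E'
from h import *
for n,pts in [('side',[(291,266),(318,297),(256,321),(247,278)]),('scene',[(329,200),(337,177),(390,185),(371,208)])]:
    s=dict(np.load(f'{n}0.npz')); P=cloud(s); Z=P[...,2]; hsv=cv2.cvtColor(s['bgr'],cv2.COLOR_BGR2HSV)
    for u,v in pts:
        w=np.zeros(Z.shape,bool); w[v-18:v+19,u-20:u+21]=1
        m=w&(Z>.012)&(Z<.021); q=P[m]
        # two-stage: keep within 35mm of median
        q=q[np.hypot(*(q[:,:2]-np.median(q[:,:2],0)).T)<.035]
        (x,y),r=cv2.minEnclosingCircle(q[:,:2].astype(np.float32))
        print(n,(u,v),m.sum(),hsv[m].mean(0).round(),'c %.4f %.4f r %.4f zt %.4f dist %.3f'%(x,y,r,np.percentile(q[:,2],80),np.hypot(x,y)))
    # surface z check, blue head top, stand top corners, housing minAreaRect
    ws=(s['z_map']>0)&(P[...,0]<.8)
    for lab,c,h,rad in [('housing',(.577,.025),.040,.12),('stand',(.505,.285),.052,.07),('blue',(.505,.285),.083-.042+.052,.03)]:
        m=ws&(abs(Z-h)<.003)&(np.hypot(P[...,0]-c[0],P[...,1]-c[1])<rad)
        r=cv2.minAreaRect(P[m][:,:2].astype(np.float32)); print(n,lab,np.round(r[0],4),np.round(r[1],4),'ang %.1f'%r[2], m.sum())
E
```

```text
side (291, 266) 192 [ 12. 202. 208.] c 0.5421 -0.1627 r 0.0280 zt 0.0164 dist 0.566
side (318, 297) 253 [ 12. 202. 209.] c 0.5955 -0.2555 r 0.0280 zt 0.0160 dist 0.648
side (256, 321) 306 [ 12. 201. 210.] c 0.4754 -0.3213 r 0.0275 zt 0.0163 dist 0.574
side (247, 278) 219 [97. 32. 73.] c 0.4492 -0.2031 r 0.0273 zt 0.0162 dist 0.493
side housing [0.576  0.0217] [0.148  0.1472] ang 67.9 1539
side stand [0.5055 0.2836] [0.08   0.0854] ang 4.5 229
side blue [0.5059 0.2819] [0.033  0.0268] ang 7.1 45
scene (329, 200) 147 [ 14. 200. 188.] c 0.5432 -0.1579 r 0.0281 zt 0.0160 dist 0.566
scene (337, 177) 169 [ 14. 201. 187.] c 0.5942 -0.2476 r 0.0253 zt 0.0162 dist 0.644
scene (390, 185) 124 [ 30. 160. 159.] c 0.4777 -0.3114 r 0.0252 zt 0.0162 dist 0.570
scene (371, 208) 167 [94. 27. 79.] c 0.4490 -0.1989 r 0.0282 zt 0.0161 dist 0.491
scene housing [0.5754 0.0277] [0.1473 0.148 ] ang 67.8 2341
scene stand [0.5065 0.2853] [0.0841 0.0819] ang 3.4 1238
scene blue [0.5063 0.2856] [0.0358 0.0244] ang 1.7 237
```

View pics/wrist0.png

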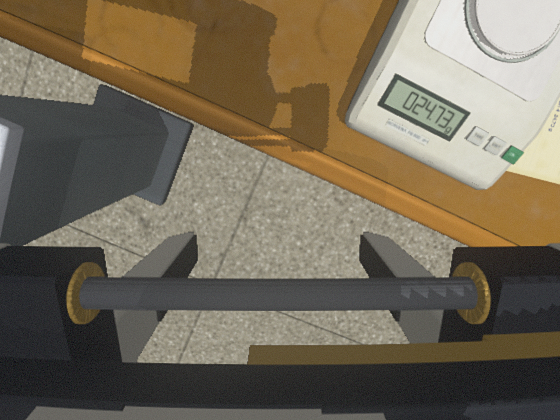

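Candidates: (329,200) is 0.566 m from the base, (337,177) is 0.646 m, and (390,185) is 0.572 m. They are identical rings, and the crop confirms (337,177) is farthest, so that is the seal, at about (0.595,-0.251). The wrist view shows only the scale and the table edge. I'll go above the spacer first.

Request:
{"api": "carry_out", "payload": {"steps": [[9.3,32.7,-18.2,8,0],[9.3,32.7,-18.2,8,0],[9.3,32.7,-18.2,8,0],[9.3,32.7,-18.2,8,0],[9.3,32.7,-18.2,8,0],[9.3,32.7,-18.2,8,0],[9.3,32.7,-18.2,8,0],[9.3,32.7,-18.2,8,0]]}}

```text
clock: 0.95
position: [0.4499, -0.1989, 0.2219]
tool_rot: [-3.07, -0.66, 0.001]
wrist_force: [0.2, -0.8, -0.7]
opening: 0.0929
finger_force: 0.0
```

```bash
python3 - <<'E'
from h import *
s=dict(np.load('scene0.npz')); P=cloud(s); Z=P[...,2]; ok=s['z_map']>0
x=P[...,0];y=P[...,1]
for a in np.arange(-.5,.45,.1):
    m=ok&(Z>.22)&(Z<.6)&(abs(y-a)<.05)&(x>.4); q=P[m]; print('shelf y%.1f'%a, q[:,0].min().round(3) if m.any() else None, q[q[:,0]<q[:,0].min()+.03][:,2].min().round(3) if m.any() else None)
for lab,c in [('jar',(196,208)),('bottle',(273,170)),('stopper',(326,276)),('brown',(125,200))]: print(lab,P[c[1],c[0]].round(3))
w=snap('wrist'); np.savez('w1.npz',**w); cv2.imwrite('pics/w1.png',w['bgr'])
print(tool()[0].round(4),tool()[1].as_matrix().round(4).tolist())
E
```

```text
shelf y-0.5 0.767 0.275
shelf y-0.4 0.767 0.276
shelf y-0.3 0.767 0.282
shelf y-0.2 0.765 0.275
shelf y-0.1 0.765 0.278
shelf y-0.0 0.766 0.278
shelf y0.1 0.766 0.278
shelf y0.2 0.765 0.282
shelf y0.3 0.766 0.281
shelf y0.4 None None
jar [0.693 0.117 0.049]
bottle [ 0.711 -0.13   0.035]
stopper [0.368 0.052 0.023]
brown [0.707 0.256 0.131]
[ 0.4512 -0.196   0.2211] [[0.9112, 0.4119, -0.0004], [0.4119, -0.9112, 0.0042], [0.0013, -0.004, -1.0]]
```

View pics/w1.png

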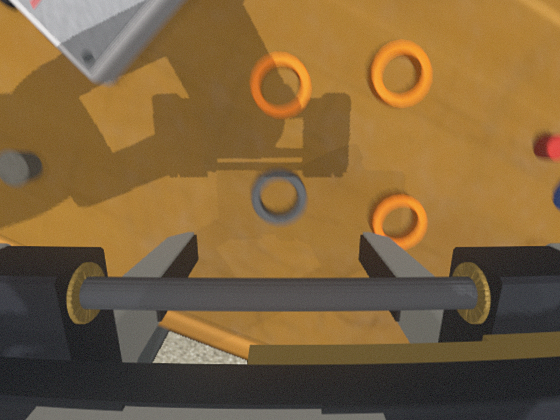

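The wrist view shows the spacer at (278,196), the rings at (281,84), (401,73) and (399,220), and the drive corner at top left. Now I measure the ring centres from this view.

```bash
cat >> h.py <<'E'
def ringat(s,uv,h,rad=45):
    "centre of ring top outline: ellipse of depth-mask at height h"
    P=cloud(s); Z=P[...,2]; m=np.zeros(Z.shape,np.uint8); cv2.circle(m,uv,rad,1,-1)
    m=((m>0)&(abs(Z-h)<.0035)).astype(np.uint8)
    c=max(cv2.findContours(m,cv2.RETR_EXTERNAL,cv2.CHAIN_APPROX_NONE)[0],key=len)
    w=ray(s,c.reshape(-1,2),h)[:,:2]
    e=cv2.fitEllipse(w.astype(np.float32)*1000)
    return np.r_[e[0],e[1]]
def rel(p):
    "world xy target -> shift in tool axes, cm"
    t,r=tool(); return (r.as_matrix().T@(np.array(p)-t)*100).round(2)
E
python3 - <<'E'
from h import *
s=snap('wrist')
sp=ringat(s,(278,196),.016)
print(sp.round(1))
for u in [(281,84),(401,73),(399,220)]: print(u,ringat(s,u,.016).round(1))
t,r=tool(); print(t.round(4)); print(rel([sp[0]/1000,sp[1]/1000,.087]), r.as_matrix().round(4)[:,2])
print(rel([sp[0]/1000,sp[1]/1000,.087]))
E
```

```text
[ 448.5 -203.1   52.    52.1]
(281, 84) [ 541.6 -162.2   51.4   52.3]
(401, 73) [ 594.7 -254.9   52.    52.4]
(399, 220) [ 476.  -320.2   45.3   49.1]
[ 0.4501 -0.1982  0.2215]
[-0.34  0.43 13.45] [-0.0015  0.0025 -1.    ]
[-0.34  0.43 13.45]
```

Request:
{"api": "carry_out", "payload": {"steps": [[9.3,-0.3,0.4,5,0],[9.3,-0.3,0.4,9,0],[9.3,-0.3,0.4,12,0],[9.3,-0.3,0.4,13.4,0],[9.3,-0.3,0.4,13.4,0],[5,-0.3,0.4,13.4,0],[5,-0.3,0.4,13.4,0],[5,-0.3,0.4,13.4,0]], "force": 25}}

```text
clock: 1.85
position: [0.4485, -0.2074, 0.09]
tool_rot: [3.07, 0.657, 0.002]
wrist_force: [-0.5, 0.1, 1.4]
opening: 0.0736
finger_force: 0.0
```

```bash
python3 - <<'E'
from h import *
o=readout.observe(); print({k:np.round(o[k],4) for k in ['clock','position','wrist_force','opening','finger_force','tool_rot']})
print(rel([.5765,.0235,.25]))
E
```

```text
{'clock': np.float64(1.85), 'position': array([ 0.4485, -0.2074,  0.09  ]), 'wrist_force': array([-0.4793,  0.0826,  1.4348]), 'opening': np.float64(0.0736), 'finger_force': np.float64(0.0), 'tool_rot': array([3.0702e+00, 6.5700e-01, 2.5000e-03])}
[ 21.15 -15.79 -16.01]
```

Request:
{"api": "carry_out", "payload": {"steps": [[7.3,0.2,-0.3,0.2,0],[7.3,0.2,-0.3,0.2,0],[5,0.2,-0.3,0.2,0],[5,0.2,-0.3,0.2,0],[5,0.2,-0.3,0.2,0],[5,0.2,-0.3,0.2,0],[5,0.2,-0.3,0.2,0],[5,0.2,-0.3,0.2,0]], "force": 25}}

```text
clock: 2.65
position: [0.4485, -0.2031, 0.0868]
tool_rot: [-3.072, -0.657, 0.0]
wrist_force: [-0.4, 0.7, 2.0]
opening: 0.0529
finger_force: 25.0
```

Request:
{"api": "carry_out", "payload": {"steps": [[5,0,0,-4,0],[5,0,0,-8,0],[5,3,-3,-12,0],[5,6,-6,-12,0],[5,9,-9,-12,0],[5,11,-12,-12,0],[5,13,-15,-12,0],[5,14,-15.4,-12,0]]}}

```text
clock: 3.45
position: [0.5127, -0.0021, 0.2065]
tool_rot: [-3.07, -0.662, 0.001]
wrist_force: [-0.1, -0.3, -0.6]
opening: 0.0527
finger_force: 25.0
```

Request:
{"api": "carry_out", "payload": {"steps": [[5,0,0,0,0],[5,0,0,0,0],[5,0,0,0,0],[5,0,0,0,0]]}}

```text
clock: 3.85
position: [0.5131, -0.0066, 0.2067]
tool_rot: [3.072, 0.655, -0.0]
wrist_force: [0.0, -0.9, -1.3]
opening: 0.0528
finger_force: 25.0
```

```bash
python3 - <<'E'
from h import *
o=readout.observe(); print({k:np.round(o[k],4) for k in ['clock','position','wrist_force','opening','finger_force','tool_rot']})
for n in ['wrist','side','scene']:
    s=snap(n); np.savez(f'{n}2.npz',**s)
    if n=='wrist': a=s['bgr'][:300]
    if n=='side': b=cv2.resize(s['bgr'][110:260,220:400],None,fx=1.55,fy=1.55)
    if n=='scene': c=cv2.resize(s['bgr'][120:270,180:360],None,fx=1.55,fy=1.55)
cv2.imwrite('pics/c2.png',np.vstack([a,np.hstack([b,c])[:,:560] if b.shape[1]*2>=560 else np.hstack([b,c,np.zeros((b.shape[0],560-2*b.shape[1],3),np.uint8)])]))
E
```

```text
{'clock': np.float64(3.85), 'position': array([ 0.5131, -0.0066,  0.2067]), 'wrist_force': array([ 0.0314, -0.9166, -1.3135]), 'opening': np.float64(0.0528), 'finger_force': np.float64(24.9995), 'tool_rot': array([ 3.0725e+00,  6.5490e-01, -4.0000e-04])}
```

View pics/c2.png

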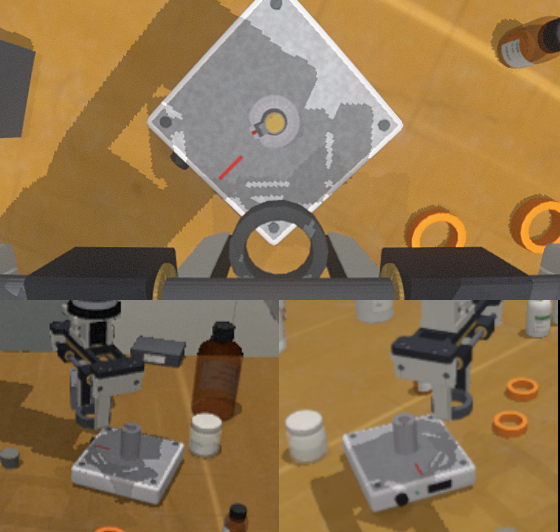

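The wrist view shows the hub at (275,123), with the slot and red dot to its lower left near (258,129), and the held ring at (279,245). The ring and hub are now measurable in the same image.

```bash
cat >> h.py <<'E'
from scipy.optimize import least_squares
def circ(xy):
    f=lambda p:np.hypot(xy[:,0]-p[0],xy[:,1]-p[1])-p[2]
    r=least_squares(f,[*xy.mean(0),.02],loss='soft_l1',f_scale=.0007); return r.x,np.abs(r.fun).mean()
def held(s,h,lo=.008):
    "held-ring top outline -> circle (outer edge, visible part only)"
    P=cloud(s); Z=P[...,2]; t,_=tool()
    m=((abs(Z-h)<lo)&(np.hypot(P[...,0]-t[0],P[...,1]-t[1])<.045)&(np.arange(420)[:,None]<272)).astype(np.uint8)
    c=max(cv2.findContours(m,cv2.RETR_EXTERNAL,cv2.CHAIN_APPROX_NONE)[0],key=len).reshape(-1,2)
    c=c[c[:,1]<240]; c=c[(c[:,0]>238)&(c[:,0]<322)]
    return circ(ray(s,c,h)[:,:2]),len(c),c
def hub(s,uv,h=.09):
    P=cloud(s); Z=P[...,2]; m=np.zeros(Z.shape,np.uint8); cv2.circle(m,uv,45,1,-1)
    m=((m>0)&(abs(Z-h)<.005)).astype(np.uint8)
    c=max(cv2.findContours(m,cv2.RETR_EXTERNAL,cv2.CHAIN_APPROX_NONE)[0],key=len).reshape(-1,2)
    return circ(ray(s,c,h)[:,:2]),m
E
python3 - <<'E'
from h import *
s=dict(np.load('wrist2.npz')); t,r=tool(); P=cloud(s)
print('ring z',P[205:215,270:290,2].round(3).mean(), s['T'][:3,3].round(4))
(hc,e),m=hub(s,(275,123)); print('hub',hc.round(4),e)
h=t[2]-.087+.016
(rc,e2),n,c=held(s,h); print('ring',rc.round(4),e2,n,'tcp',t.round(4))
print('slot pix mask'); print(m[100:146:2,245:305:2])
d=np.r_[hc[:2]-rc[:2],0]; print('move in tool cm',(r.as_matrix().T@d*100).round(2), 'ring in tool cm',(r.as_matrix().T@np.r_[rc[:2]-t[:2],0]*100).round(2))
for n in ['side','scene']:
    q=dict(np.load(f'{n}2.npz')); Q=cloud(q); 
    mm=(abs(Q[...,2]-.09)<.003)&(np.hypot(Q[...,0]-.5765,Q[...,1]-.0235)<.025); g=Q[mm]
    print(n,cv2.minEnclosingCircle(g[:,:2].astype(np.float32)))
E
```

```text
ring z 0.13417500000000002 [0.5733 0.019  0.2874]
hub [0.5754 0.0228 0.0155] 0.00038104190011935946
ring [ 0.5252 -0.003   0.0156] 0.00341421196011553 159 tcp [ 0.5131 -0.0061  0.2067]
slot pix mask
[[0 0 0 0 0 0 0 1 1 1 1 1 1 1 1 1 1 1 1 1 1 1 1 0 0 0 0 0 0 0]
 [0 0 0 0 0 0 0 1 1 1 1 1 1 1 1 1 1 1 1 1 1 1 1 1 0 0 0 0 0 0]
 [0 0 0 0 0 1 1 1 1 1 1 1 1 1 1 1 1 1 1 1 1 1 1 1 0 0 0 0 0 0]
 [0 0 0 0 1 1 1 1 1 1 1 1 1 1 1 1 1 1 1 1 1 1 1 1 1 0 0 0 0 0]
 [0 0 0 0 1 1 1 1 1 1 0 1 1 1 1 1 1 1 1 1 1 1 1 1 1 1 0 0 0 0]
 [0 0 0 1 1 1 1 1 1 1 1 1 0 0 0 0 0 0 1 1 1 1 1 1 1 1 0 0 0 0]
 [0 0 0 1 1 1 1 1 1 1 0 0 0 0 0 0 0 0 0 0 1 1 1 1 1 1 1 0 0 0]
 [0 0 0 1 1 1 1 1 1 1 0 0 0 0 0 0 0 0 0 0 1 1 1 1 1 1 1 0 0 0]
 [0 0 1 1 1 1 1 1 1 0 0 0 0 0 0 0 0 0 0 0 1 1 1 1 1 1 1 0 0 0]
 [0 0 1 1 1 1 1 1 1 0 0 0 0 0 0 0 0 0 0 0 0 1 1 1 1 1 1 0 0 0]
 [0 0 0 1 1 1 1 1 0 0 0 0 0 0 0 0 0 0 0 0 0 1 1 1 1 1 1 0 0 0]
 [0 0 0 1 1 1 1 0 0 0 0 0 0 0 0 0 0 0 0 0 0 1 1 1 1 1 1 0 0 0]
 [0 0 0 0 1 0 0 0 0 0 0 0 0 0 0 0 0 0 0 0 0 1 1 1 1 1 1 0 0 0]
 [0 0 0 1 1 0 0 0 0 0 0 0 0 0 0 0 0 0 0 0 0 1 1 1 1 1 1 0 0 0]
 [0 0 0 1 1 1 0 0 0 0 0 0 0 0 0 0 0 0 0 0 0 1 1 1 1 1 1 0 0 0]
 [0 0 0 1 1 1 0 0 0 0 0 0 0 0 0 0 0 0 0 0 1 1 1 1 1 1 1 0 0 0]
 [0 0 0 0 1 1 1 0 0 0 0 0 0 0 0 0 0 0 0 1 1 1 1 1 1 1 0 0 0 0]
 [0 0 0 0 1 1 1 0 0 0 0 1 1 0 0 0 0 1 1 1 1 1 1 1 1 1 0 0 0 0]
 [0 0 0 0 0 1 1 1 0 1 1 1 1 1 1 1 1 1 1 1 1 1 1 1 1 0 0 0 0 0]
 [0 0 0 0 0 1 1 1 1 1 1 1 1 1 1 1 1 1 1 1 1 1 1 1 1 0 0 0 0 0]
 [0 0 0 0 0 0 0 0 1 1 1 1 1 1 1 1 1 1 1 1 1 1 1 1 0 0 0 0 0 0]
 [0 0 0 0 0 0 0 0 0 1 1 1 1 1 1 1 1 1 1 1 1 1 1 0 0 0 0 0 0 0]
 [0 0 0 0 0 0 0 0 0 1 1 1 1 1 1 1 1 1 1 1 1 1 0 0 0 0 0 0 0 0]]
move in tool cm [ 5.64 -0.3  -0.  ] ring in tool cm [ 1.23  0.2  -0.  ]
side ((0.5739085078239441, 0.022430531680583954), 0.01861773058772087)
scene ((0.5761788487434387, 0.026753071695566177), 0.01678628660738468)
```

```bash
cat >> h.py <<'E'
def held(s,h,lo=.006,cols=(234,326),vmax=245):
    "held ring: topmost visible pixel per column -> outer circle at height h"
    P=cloud(s); Z=P[...,2]; t,_=tool()
    m=(abs(Z-h)<lo)&(np.hypot(P[...,0]-t[0],P[...,1]-t[1])<.06)
    c=np.array([(u,np.argmax(m[:,u])) for u in range(*cols) if m[:,u].any() and np.argmax(m[:,u])<vmax])
    return circ(ray(s,c,h)[:,:2]),len(c),c
def slotang(s,hc,h=.09):
    P=cloud(s); v,u=np.mgrid[60:200,200:360]
    w=ray(s,np.stack([u,v],-1).reshape(-1,2),h)[:,:2]-hc[:2]
    z=P[60:200,200:360,2].ravel(); r=np.hypot(*w.T)
    k=(r>.0095)&(r<.0118)&(abs(z-h)>.006)
    d=w[k].mean(0); return np.degrees(np.arctan2(d[1],d[0])),k.sum()
E
python3 - <<'E'
from h import *
s=dict(np.load('wrist2.npz')); t,r=tool()
(hc,e),m=hub(s,(275,123)); print(slotang(s,hc))
M=r.as_matrix()
for h in (.134,.136):
  for cols in ((234,326),(245,312)):
    (rc,e2),n,c=held(s,h,cols=cols); d=np.r_[hc[:2]-rc[:2],0]
    print(h,'ring',rc.round(4),e2.round(5),n,'in tool',(M.T@np.r_[rc[:2]-t[:2],0]*100).round(2),'move',(M.T@d*100).round(2))
print(c[::8].tolist())
E
```

```text
(np.float64(142.17127697846166), np.int64(52))
0.134 ring [ 0.5155 -0.0069  0.0254] 0.00018 92 in tool [ 0.19  0.17 -0.  ] move [ 6.68 -0.26 -0.  ]
0.134 ring [ 0.5154 -0.007   0.0256] 0.00018 67 in tool [ 0.17  0.18 -0.  ] move [ 6.7  -0.27 -0.  ]
0.136 ring [ 0.5154 -0.0069  0.0255] 0.00018 92 in tool [ 0.18  0.17 -0.  ] move [ 6.69 -0.27 -0.  ]
0.136 ring [ 0.5149 -0.0074  0.0261] 0.00017 67 in tool [ 0.11  0.19 -0.  ] move [ 6.76 -0.28 -0.  ]
[[245, 217], [253, 211], [261, 208], [269, 205], [277, 205], [285, 205], [293, 206], [301, 209], [309, 214]]
```

Request:
{"api": "carry_out", "payload": {"steps": [[5,3,-0.2,0,0],[5,5.5,-0.27,0,0],[5,6.8,-0.27,0,0],[5,6.8,-0.27,0,0],[5,6.8,-0.27,1,0],[5,6.8,-0.27,2.5,0],[5,6.8,-0.27,3.5,0],[5,6.8,-0.27,4,0]]}}

```text
clock: 4.8
position: [0.573, 0.0246, 0.1653]
tool_rot: [-3.071, -0.657, 0.003]
wrist_force: [-0.2, -0.3, -0.9]
opening: 0.053
finger_force: 25.0
```

Request:
{"api": "carry_out", "payload": {"steps": [[5,0,0,0,0]]}}

```text
clock: 4.9
position: [0.5732, 0.0247, 0.1658]
tool_rot: [-3.071, -0.657, 0.003]
wrist_force: [-0.2, -0.2, -1.3]
opening: 0.0526
finger_force: 25.0
```

Request:
{"api": "carry_out", "payload": {"steps": [[5,0,0,1,0],[5,0,0,2,0],[5,0,0,3,0],[5,0,0,3.5,0],[5,0,0,3.8,0],[5,0,0,3.9,0],[5,0,0,3.9,0]]}}

```text
clock: 5.6
position: [0.5743, 0.0249, 0.1278]
tool_rot: [-3.072, -0.658, -0.0]
wrist_force: [0.1, -0.5, -0.8]
opening: 0.0528
finger_force: 25.0
```

Request:
{"api": "carry_out", "payload": {"steps": [[5,0,0,0.1,0],[6.5,0,0,0.1,0],[6.5,0,0,0.1,0],[6.5,0,0,0.1,0],[6.8,0,0,-1,0],[7,0,0,-5,0],[9,0,0,-9,0],[9.3,0,0,-11,0]]}}

```text
clock: 6.4
position: [0.5754, 0.0248, 0.2424]
tool_rot: [3.07, 0.657, 0.009]
wrist_force: [1.0, -0.2, 0.6]
opening: 0.0815
finger_force: 0.0
```

Request:
{"api": "carry_out", "payload": {"steps": [[8,-2,5,0,0],[8,-4,10,0,0],[8,-6,15,1,0],[8,-8,20,3,0],[8,-9.6,24,5,0],[8,-9.6,26.2,7,0],[8,-9.6,26.2,8,0],[8,-9.6,26.2,8,0]]}}

```text
clock: 7.2
position: [0.5927, -0.2536, 0.1561]
tool_rot: [-3.07, -0.654, 0.004]
wrist_force: [0.7, 0.8, 0.5]
opening: 0.0803
finger_force: 0.0
```

Request:
{"api": "carry_out", "payload": {"steps": [[8,0,0,2,0],[8,0,0,4,0],[8,0,0,4,0],[8,0,0,4,0]]}}

```text
clock: 7.6
position: [0.5943, -0.2522, 0.1192]
tool_rot: [3.071, 0.66, 0.001]
wrist_force: [0.7, -0.3, 0.7]
opening: 0.0798
finger_force: 0.0
```

```bash
python3 - <<'E'
from h import *
s=snap('wrist'); t,r=tool(); print(t.round(4)); M=r.as_matrix(); print(M.round(4).tolist())
for c in ((250,310),(240,320)):
  (rc,e),n,c=held(s,.016,cols=c,vmax=270); print(rc.round(4),e,n,'in tool cm',(M.T@np.r_[rc[:2]-t[:2],0]*100).round(2),c[::10].tolist())
w=snap('side'); cv2.imwrite('pics/c3.png',np.hstack([s['bgr'][:300],w['bgr'][120:420,180:400]]))
E
```

```text
[ 0.5946 -0.2526  0.1196]
[[0.9118, 0.4107, 0.0018], [0.4107, -0.9118, -0.001], [0.0012, 0.0016, -1.0]]
[ 0.5971 -0.2554  0.0261] 0.00023217134066232011 60 in tool cm [0.11 0.35 0.  ] [[250, 207], [260, 199], [270, 193], [280, 191], [290, 193], [300, 195]]
[ 0.5973 -0.2552  0.0259] 0.0002133070887040342 79 in tool cm [0.13 0.35 0.  ] [[241, 227], [251, 206], [261, 198], [271, 193], [281, 191], [291, 194], [301, 196], [311, 202]]
```

View pics/c3.png

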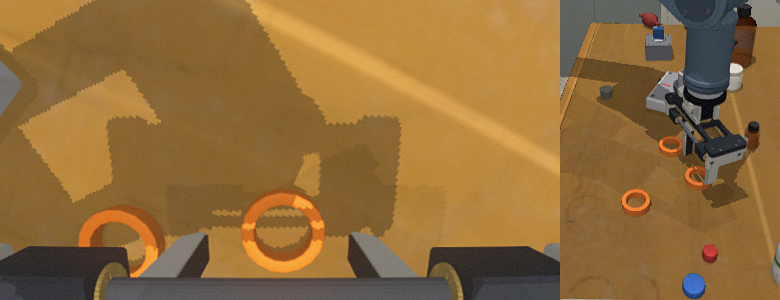

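The seal, the farthest ring, sits between the fingers at (283,232), about 1.5 mm off in y. I correct that, descend and grip.

Request:
{"api": "carry_out", "payload": {"steps": [[8,0,0.15,2,0],[8,0,0.15,3.2,0],[8,0,0.15,3.2,0],[5,0,0.15,3.2,0],[5,0,0.15,3.2,0],[5,0,0.15,3.2,0],[5,0,0.15,3.2,0],[5,0,0.15,3.2,0]]}}

```text
clock: 8.5
position: [0.5946, -0.2549, 0.0862]
tool_rot: [3.072, 0.658, 0.001]
wrist_force: [0.0, 0.5, 1.9]
opening: 0.0527
finger_force: 24.8
```

Request:
{"api": "carry_out", "payload": {"steps": [[5,0,0,0,0],[5,0,0,0,0]]}}

```text
clock: 8.7
position: [0.5946, -0.2549, 0.0862]
tool_rot: [3.072, 0.658, 0.001]
wrist_force: [-0.2, 0.4, 4.2]
opening: 0.0527
finger_force: 24.8
```

Request:
{"api": "carry_out", "payload": {"steps": [[5,0,0,-4,0],[5,0,0,-8,0],[5,0.5,-4,-12,0],[5,1,-9,-12,0],[5,1.5,-14,-12,0],[5,2,-19,-12,0],[5,2.5,-23.5,-12,0],[5,2.8,-26.3,-12,0]]}}

```text
clock: 9.5
position: [0.5102, -0.0003, 0.2055]
tool_rot: [-3.07, -0.66, 0.002]
wrist_force: [2.0, -0.3, -1.0]
opening: 0.0532
finger_force: 24.8
```

Request:
{"api": "carry_out", "payload": {"steps": [[5,0,0,0,0],[5,0,0,0,0],[5,0,0,0,0],[5,0,0,0,0],[5,0,0,0,0]]}}

```text
clock: 10.0
position: [0.5127, -0.0045, 0.2056]
tool_rot: [3.073, 0.655, -0.0]
wrist_force: [0.4, 0.0, -0.7]
opening: 0.0526
finger_force: 24.8
```

```bash
python3 - <<'E'
from h import *
s=snap('wrist'); np.savez('wrist4.npz',**s); t,r=tool(); M=r.as_matrix(); print(t.round(4))
o=readout.observe(); print(o['opening'],o['wrist_force'])
P=cloud(s); g=(abs(P[...,2]-.09)<.004)&(np.hypot(P[...,0]-.5754,P[...,1]-.0228)<.025); v,u=np.nonzero(g); uv=(int(u.mean()),int(v.mean()))
(hc,e),m=hub(s,uv); print(uv,'hub',hc.round(4),slotang(s,hc))
h=t[2]-.086+.016
for c in ((234,326),(245,312)):
  (rc,e2),n,c=held(s,h,cols=c); print('ring',rc.round(4),e2.round(5),n,'in tool',(M.T@np.r_[rc[:2]-t[:2],0]*100).round(2),'move',(M.T@np.r_[hc[:2]-rc[:2],0]*100).round(2))
# spacer resting on housing: top height .056
k=(abs(P[...,2]-.056)<.004)&(np.hypot(P[...,0]-.5754,P[...,1]-.0228)<.035); print('spacer top px',k.sum(),np.median(P[k][:,2]),'xy mean',P[k][:,:2].mean(0).round(4))
E
```

```text
[ 0.5126 -0.0043  0.2056]
0.05268494506676536 [-0.03645856  0.30433026 -0.36676014]
(278, 120) hub [0.5755 0.0228 0.0155] (np.float64(142.65539908084043), np.int64(55))
ring [ 0.5164 -0.0042  0.0252] 0.00018 92 in tool [ 0.35  0.14 -0.  ] move [ 6.5  -0.05 -0.  ]
ring [ 0.5158 -0.0046  0.0258] 0.00017 67 in tool [ 0.28  0.16 -0.  ] move [ 6.56 -0.07 -0.  ]
spacer top px 2395 0.05483405406689493 xy mean [0.5743 0.0242]
```

Request:
{"api": "carry_out", "payload": {"steps": [[5,3,-0.05,0,0],[5,5.5,-0.05,0,0],[5,6.6,-0.05,0,0],[5,6.6,-0.05,0,0],[5,6.6,-0.05,1,0],[5,6.6,-0.05,2.5,0],[5,6.6,-0.05,3.5,0],[5,6.6,-0.05,4,0]]}}

```text
clock: 10.85
position: [0.5716, 0.0238, 0.1647]
tool_rot: [-3.072, -0.657, 0.002]
wrist_force: [0.1, -0.1, 0.4]
opening: 0.0525
finger_force: 24.8
```

Request:
{"api": "carry_out", "payload": {"steps": [[5,0,0,0.5,0],[5,0,0,1.2,0],[5,0,0,1.8,0],[5,0,0,2.2,0],[5,0,0,2.3,0],[5,0,0,2.3,0]]}}

```text
clock: 11.45
position: [0.5722, 0.0242, 0.1427]
tool_rot: [-3.072, -0.658, 0.001]
wrist_force: [-0.8, 0.5, 0.1]
opening: 0.0528
finger_force: 24.8
```

Request:
{"api": "carry_out", "payload": {"steps": [[5,0,0,0.05,0],[6.5,0,0,0.05,0],[6.5,0,0,0.05,0],[6.5,0,0,0.05,0],[6.8,0,0,-1,0],[7,0,0,-5,0],[7,0,0,-8,0],[7,0,-3,-8,0]]}}

```text
clock: 12.25
position: [0.5639, 0.0492, 0.2285]
tool_rot: [3.068, 0.652, 0.017]
wrist_force: [0.6, 1.7, -0.2]
opening: 0.0699
finger_force: 0.0
```

Request:
{"api": "carry_out", "payload": {"steps": [[7,0,-5,0,0.1],[7,0,-10,0,0.2],[7,-1,-15,0,0.3],[7,-1,-20,0,0.37],[7,-1,-24,0,0.37],[7,-1,-25.8,0,0.37],[7,-1,-25.8,0,0.37],[7,-1,-25.8,0,0.37]]}}

```text
clock: 13.05
position: [0.4454, 0.2829, 0.2234]
tool_rot: [3.14, 0.084, 0.002]
wrist_force: [0.2, -0.1, -0.0]
opening: 0.0704
finger_force: 0.0
```

Request:
{"api": "carry_out", "payload": {"steps": [[7,0,0,0,0],[7,0,0,0,0],[7,0,0,0,0],[7,0,0,0,0]]}}

```text
clock: 13.45
position: [0.4457, 0.2821, 0.2227]
tool_rot: [3.141, 0.079, -0.0]
wrist_force: [0.4, -0.0, 0.7]
opening: 0.0698
finger_force: 0.0
```

```bash
python3 - <<'E'
from h import *
s=snap('wrist'); np.savez('wrist5.npz',**s); t,r=tool(); M=r.as_matrix(); print(t.round(4),'yaw',np.degrees(np.arctan2(M[1,0],M[0,0])))
w=snap('scene'); P=cloud(w); Z=P[...,2]
cv2.imwrite('pics/c5.png',np.vstack([s['bgr'][:300],np.hstack([cv2.resize(w['bgr'][150:270,200:340],(280,240)),np.zeros((240,280,3),np.uint8)])]))
for h in (.056,.072,.09):
    k=(abs(Z-h)<.003)&(np.hypot(P[...,0]-.576,P[...,1]-.025)<.035); print(h,k.sum(),Z[k].mean().round(4),P[k].mean(0).round(4))
P=cloud(s); k=(abs(P[...,2]-.0935)<.004)&(np.hypot(P[...,0]-.506,P[...,1]-.285)<.03)
print(k.sum(),P[k].mean(0).round(4)); c=max(cv2.findContours(k.astype(np.uint8),0,1)[0],key=len).reshape(-1,2)
b=cv2.minAreaRect(ray(s,c,.093)[:,:2].astype(np.float32)); print(b, (M.T@np.r_[np.array(b[0])-t[:2],0]*100).round(2))
E
```

```text
[0.4456 0.2823 0.2227] yaw 2.9127497196086334
0.056 48 0.056 [0.5605 0.0411 0.056 ]
0.072 165 0.0714 [0.5676 0.0334 0.0714]
0.09 93 0.0893 [0.5764 0.027  0.0893]
1763 [0.5052 0.2827 0.0918]
((0.504953145980835, 0.28267863392829895), (0.033901430666446686, 0.023146258667111397), 1.7622796297073364) [ 5.93  0.26 -0.  ]
```

View pics/c5.png

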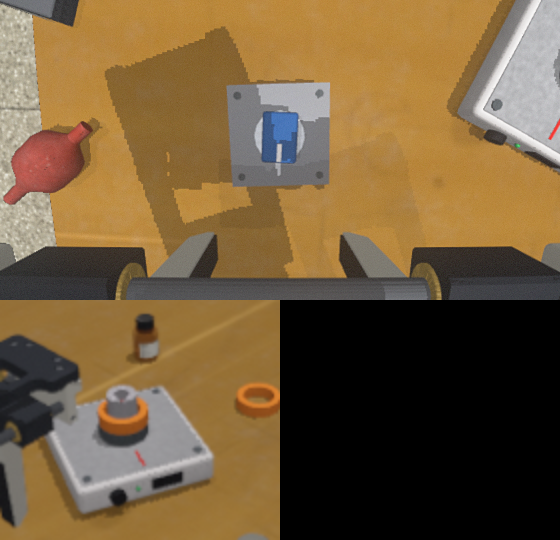

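The lower crop shows the spacer and the orange seal seated (seal top measured at 71 mm). The wrist view shows the blue head at (280,137) with its white line pointing down in the image, so the key faces world -x at about 182°. The slot is at about 142.5°. Now I grip the head.

Request:
{"api": "carry_out", "payload": {"steps": [[7,3,0.1,0,0.02],[7,5.9,0.1,1,0.02],[7,5.9,0.1,4,0.02],[7,5.9,0.1,6.5,0.02],[7,5.9,0.1,7.7,0.02],[7,5.9,0.1,7.7,0.02],[4,5.9,0.1,7.7,0.02],[4,5.9,0.1,7.7,0.02]], "force": 40}}

```text
clock: 14.35
position: [0.505, 0.2852, 0.1473]
tool_rot: [-3.14, -0.05, -0.004]
wrist_force: [-0.4, 1.1, 0.6]
opening: 0.0581
finger_force: 0.0
```

Request:
{"api": "carry_out", "payload": {"steps": [[2,0,0,0,0],[2,0,0,0,0],[2,0,0,0,0],[2,0,0,0,0],[2,0,0,0,0],[2,0,0,0,0],[2,0,0,0,0],[2,0,0,0,0]]}}

```text
clock: 15.15
position: [0.5043, 0.2848, 0.146]
tool_rot: [3.141, 0.05, 0.0]
wrist_force: [-0.8, -2.1, 3.5]
opening: 0.0238
finger_force: 39.9
```

Request:
{"api": "carry_out", "payload": {"steps": [[2,0,0,-3,0],[2,0,0,-7,0],[2,0,0,-10,0],[2,0.5,5,-10,0.14],[2,1,10,-10,0.28],[2,1.2,15,-10,0.42],[2,1.2,19,-10,0.56],[2,1.2,22.1,-10,0.68]]}}

```text
clock: 15.95
position: [0.5229, 0.062, 0.2452]
tool_rot: [2.974, -1.011, -0.001]
wrist_force: [1.5, 0.2, -2.0]
opening: 0.0237
finger_force: 40.0
```

Request:
{"api": "carry_out", "payload": {"steps": [[2,0,0,0,0],[2,0,0,0,0],[2,0,0,0,0],[2,0,0,0,0],[2,0,0,0,0]]}}

```text
clock: 16.45
position: [0.5231, 0.0655, 0.2456]
tool_rot: [-2.979, 0.997, 0.0]
wrist_force: [-1.1, 0.1, -1.2]
opening: 0.0235
finger_force: 40.0
```

```bash
python3 - <<'E'
from h import *
s=snap('wrist'); np.savez('wrist6.npz',**s); t,r=tool(); M=r.as_matrix(); print(t.round(4),'yaw',np.degrees(np.arctan2(M[1,0],M[0,0])),M[2].round(4))
o=readout.observe(); print(o['opening'],o['wrist_force'])
P=cloud(s); g=(abs(P[...,2]-.09)<.004)&(np.hypot(P[...,0]-.5754,P[...,1]-.0228)<.025); v,u=np.nonzero(g); uv=(int(u.mean()),int(v.mean()))
(hc,e),m=hub(s,uv); print(uv,'hub',hc.round(4),slotang(s,hc),(M.T@np.r_[hc[:2]-t[:2],0]*100).round(2))
cv2.imwrite('pics/c6.png',np.vstack([s['bgr'][:300],np.hstack([cv2.resize(snap(n)['bgr'][v0:v0+150,u0:u0+170],(280,247)) for n,u0,v0 in (('side',220,90),('scene',180,110))])]))
E
```

```text
[0.5232 0.0653 0.2457] yaw -37.025819500151606 [-2.e-04 -0.e+00 -1.e+00]
0.023880788210819626 [-0.47990854  0.60035442 -0.73640003]
(279, 125) hub [0.5754 0.0227 0.0154] (np.float64(142.40599986317403), np.int64(36)) [ 6.73  0.26 -0.  ]
```

View pics/c6.png

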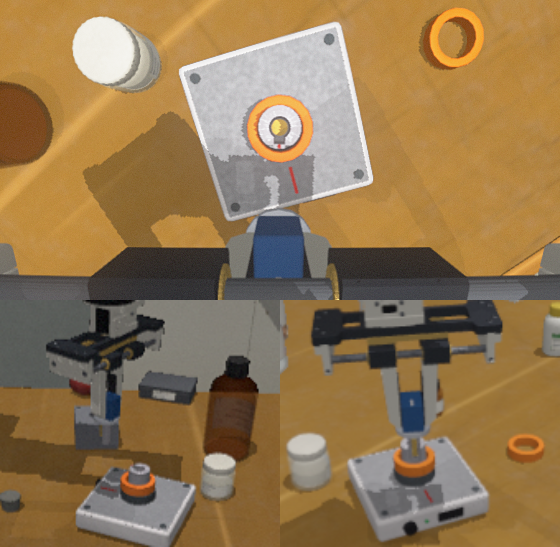

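The wrist view shows the slot at the bottom of the bore (279,143), and the held head and flange at (279,240), with the key side toward the slot. Next I measure the held flange relative to the hub, using the other cameras as well.

```bash
python3 - <<'E'
from h import *
s=dict(np.load('wrist6.npz')); t,r=tool(); M=r.as_matrix(); P=cloud(s)
print('flange z',[P[v,279,2].round(4) for v in range(204,246,3)])
h=.1577
m=(abs(P[...,2]-h)<.006)&(np.hypot(P[...,0]-t[0],P[...,1]-t[1])<.05)
c=np.array([(u,np.argmax(m[:,u])) for u in range(248,311) if m[:,u].any()]); print(c[::6].tolist())
w=ray(s,c,h)[:,:2]
f=least_squares(lambda p:np.hypot(*(w-p).T)-.0197,t[:2]+M[:2,0]*.001,loss='soft_l1',f_scale=.0005)
print('flange',f.x.round(4),abs(f.fun).mean(),'tool cm',(M.T@np.r_[f.x-t[:2],0]*100).round(2)); print(circ(w))
b=cv2.inRange(cv2.cvtColor(s['bgr'],cv2.COLOR_BGR2HSV),(100,100,40),(125,255,255))
top=np.array([(u,v) for v in range(218,240) for u in [np.nonzero(b[v,230:330])[0].mean()+230]]); ww=ray(s,top,.1815)[:,:2]-t[:2]
print('head midline tool y mm',(ww@M[:2,1]*1000).round(1)[::4], 'front x',(ww@M[:2,0]*1000).round(1)[::4])
E
```

```text
flange z [np.float64(0.0397), np.float64(0.0372), np.float64(0.1562), np.float64(0.1558), np.float64(0.1587), np.float64(0.1647), np.float64(0.1706), np.float64(0.1764), np.float64(0.1807), np.float64(0.1847), np.float64(0.1891), np.float64(0.1925), np.float64(0.1917), np.float64(0.1916)]
[[248, 227], [254, 218], [260, 214], [266, 210], [272, 209], [278, 208], [284, 209], [290, 210], [296, 213], [302, 218], [308, 226]]
flange [0.5242 0.0624] 0.00022207363189008 tool cm [ 0.24  0.15 -0.  ]
(array([0.52491604, 0.06181543, 0.01893708]), np.float64(0.00017383770799996243))
head midline tool y mm [-0.9  2.5 -2.9  0.5 -0.6  1.3] front x [23.6 21.6 19.5 17.5 15.4 13.3]
```

Request:
{"api": "carry_out", "payload": {"steps": [[2,3,0.05,0,0],[2,5.5,0.1,0,0],[2,6.5,0.1,0,0],[2,6.5,0.1,0,0.01],[2,6.5,0.1,0.8,0.01],[2,6.5,0.1,1.4,0.01],[2,6.5,0.1,1.4,0.01],[2,6.5,0.1,1.4,0.01]]}}

```text
clock: 17.4
position: [0.5739, 0.0248, 0.2315]
tool_rot: [2.973, -1.014, -0.001]
wrist_force: [-0.3, 0.4, -2.0]
opening: 0.0241
finger_force: 40.0
```

Request:
{"api": "carry_out", "payload": {"steps": [[2,0,0,0.2,0],[2,0,0,0.5,0],[2,0,0,0.8,0],[2,0,0,1.1,0],[2,0,0,1.1,0],[2,0,0,1.1,0]]}}

```text
clock: 18.0
position: [0.5745, 0.0243, 0.2206]
tool_rot: [2.973, -1.015, -0.0]
wrist_force: [-0.1, -0.2, -1.5]
opening: 0.0236
finger_force: 40.0
```

Request:
{"api": "carry_out", "payload": {"steps": [[2,0,0,0.2,0],[2,0,0,0.4,0],[2,0,0,0.6,0],[2,0,0,0.8,0],[2,0,0,1,0],[2,0,0,1.2,0],[2,0,0,1.2,0]]}}

```text
clock: 18.7
position: [0.5743, 0.0243, 0.2084]
tool_rot: [2.973, -1.015, -0.001]
wrist_force: [0.3, 0.9, -0.7]
opening: 0.0234
finger_force: 40.0
```

Request:
{"api": "carry_out", "payload": {"steps": [[2,0,0,0.4,0],[2,0,0,0.8,0],[2,0,0,1.2,0],[2,0,0,1.5,0],[2,0,0,1.8,0],[2,0,0,2.1,0],[2,0,0,2.2,0],[2,0,0,2.2,0]]}}

```text
clock: 19.5
position: [0.5745, 0.0243, 0.1869]
tool_rot: [2.973, -1.015, 0.0]
wrist_force: [-1.1, -0.4, 3.3]
opening: 0.024
finger_force: 40.0
```

Request:
{"api": "carry_out", "payload": {"steps": [[2,0,0,0.1,0],[2,0,0,0.2,0],[2,0,0,0.3,0],[2,0,0,0.35,0],[2,0,0,0.35,0],[2,0,0,0.35,0]]}}

```text
clock: 20.1
position: [0.5745, 0.0243, 0.184]
tool_rot: [2.973, -1.015, 0.001]
wrist_force: [-3.4, -0.2, 8.9]
opening: 0.024
finger_force: 40.0
```

Request:
{"api": "carry_out", "payload": {"steps": [[2,0,0,0.05,0],[2,0,0,0.1,0],[2,0,0,0.1,0],[2,0,0,0.1,0],[2,0,0,0.1,0]]}}

```text
clock: 20.6
position: [0.5745, 0.0243, 0.184]
tool_rot: [2.973, -1.015, 0.002]
wrist_force: [-4.3, -0.4, 14.9]
opening: 0.024
finger_force: 40.0
```

```bash
python3 - <<'E'
from h import *
o=readout.observe(); print({k:np.round(o[k],4) for k in ['clock','position','wrist_force','moment','opening','finger_force']})
a=[snap(n) for n in ('side','scene')]
P=cloud(a[1]); Z=P[...,2]; 
k=(np.hypot(P[...,0]-.576,P[...,1]-.025)<.03)&(a[1]['z_map']>0); print(np.histogram(Z[k],bins=np.arange(.04,.14,.006)))
cv2.imwrite('pics/c7.png',np.hstack([cv2.resize(x['bgr'][v0:v0+120,u0:u0+110],(396,432),interpolation=3) for x,u0,v0 in ((a[0],250,140),(a[1],205,140))]))
E
```

```text
{'clock': np.float64(20.6), 'position': array([0.5745, 0.0243, 0.184 ]), 'wrist_force': array([-4.2769, -0.3674, 14.8556]), 'moment': array([ 0.1666,  1.2463, -0.0029]), 'opening': np.float64(0.024), 'finger_force': np.float64(39.9657)}
(array([ 55,  53,  51,  56,  81, 145,  37,  27,  27,  55,  48,  60,  72,
        65,  96, 111]), array([0.04 , 0.046, 0.052, 0.058, 0.064, 0.07 , 0.076, 0.082, 0.088,
       0.094, 0.1  , 0.106, 0.112, 0.118, 0.124, 0.13 , 0.136]))
```

View pics/c7.png

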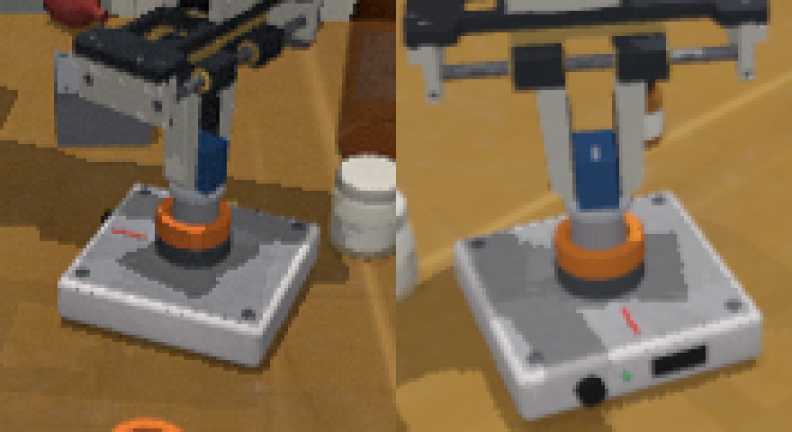

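The flange sits on the hub, the rings are stacked beneath it, and TCP z holds at 0.184 m (the computed home height) while the press rose from 9 to 15 N. I'm handing it in.

```bash
python3 -c "
from plant import job_done
print(job_done())"
```

```text
the job is handed in; nothing more can be done
None
```

I seated the spacer and the seal (the ring farthest from the base) on the hub and pushed the keyed shaft fully home, then handed the job in at about 21 s with the arm still gripping the blue head and pressing at about 15 N; no verdict came back.

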